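# Seat the cover of an extraction manifold on its dowel and hold the seal shut

## Task

Pick up the blue cover by its white handle, turn it in line with the extraction manifold and lower it between the rails at the open near end, with the orange ports towards the open end. Slide it in under the red lips until it drops over the dowel pin hidden beneath it, then press it down so that the rubber seal is squeezed fully home. Finish while still gripping the handle and holding the cover pressed down, and leave the bottles and the beaker where they stand.

Things in the scene. Friction and masses are not known exactly. Their poses are not given: they have to be found in the camera images.
- cover_grip (a point): Centre of the white bar handle in the middle of the blue cover, the point to grip, 37 mm above the cover's underside. Handle: 56 mm long along the cover's x, 20 mm wide along its y, from 14 to 60 mm above the underside. Axes are the cover's, z up. The cover (about 0.25 kg) starts flat on the bench, very roughly a quarter turn from its place on the manifold.
- cover_hole (a point): Centre of the cover's underside, straight below the handle: mouth of a round hole, 17 mm in diameter and 14 mm deep, that takes the dowel pin. The blue plate is 110 (x) x 100 (y) x 14 mm thick. Axes as the cover.
- cover_ports (a point): Middle of the row of four orange ports on the plate's top, at the cover's -x end: x = -45 and -28 mm, y = +-36 mm from the handle, 10 mm across, 14 mm high above the plate. This end must face the manifold's open near end (-x).
- manifold: Extraction manifold fixed to the bench, white chamber 150 x 122 mm, flat top at 60 mm. Origin on the bench below its middle, z up, x along the two rails from the open near end to the closed far end. The cover seats with its axes parallel to these.
- rail_mouth (a point): Middle of the open near end of the rails, 73 mm from the manifold's middle along -x, 98 mm above the bench. Two aluminium rails along x, inner faces at y = +-53 mm, 98 mm high, from x = -73 to +81 mm of the manifold. Their tops flare (out to y = +-63 at 108 mm height) from x = -73 to +25 mm to guide the plate in from above.
- lips (a point): Middle between the near ends of the two red lips, at x = 35 mm of the manifold, 98 mm above the bench. The lips overhang the rails from x = 35 to 81 mm, inward to y = +-44 mm, underside at 98 mm, top at 104 mm; a wall closes the end at x = 73 mm. So the plate is lowered with its centre at x = -25 mm or less, then slid in under the lips.
- seat (a point): Middle of the manifold, 68 mm above the bench. A dowel pin, 14 mm thick with a coned tip 8 mm across, stands at y = 0 and anywhere from x = -12 to +12 mm of here, set anew each time and not reported. Its top is 76 mm above the bench, so a plate resting on it has its underside at 76 mm; when the hole meets the pin the plate can go down 8 mm to the seal.
- seal (a joint): How far the black rubber seal frame is pressed down, in m: 0 free (top 68 mm above the bench), 0.005 fully home (63 mm). Frame 88 x 88 mm, centred between the rails. It springs back at 1600 N/m: 8 N squeezes it fully home, the cover's own weight only 1 to 2 mm.
- amber: Amber glass bottle, 76 mm across, 170 mm high, bystander; origin at the centre of its underside.
- reagent: Clear jar with white cap, 60 mm across, 100 mm high, bystander; origin at the centre of its underside.
- beaker: Empty glass beaker, 66 mm across the rim, 80 mm high, bystander; origin at the centre of its underside.

How it is judged:
By the outcome, as a careful person would: the job done as asked, in the order asked, and still so for the second after the job is handed in, while the arm keeps its last pose, push and grip.
It also fails if it takes over 48 s, if anything falls off the work surface, if the arm or the gripper's body presses on something with over 40 N, if the wrist force passes 120 N, or if a joint passes its speed limit or range.

## Robot

A 6-joint arm with a two-finger parallel gripper is mounted at the origin on the work surface. World frame = base frame: x ahead of the robot, y to its left, z up, the work surface at z = 0. Lengths are in m, angles in rad, forces in N, time in s.
With the tool pointing down it reaches from about 0.275 to 0.725 m from the base axis. Payload 5.6 kg.
Tool frame: the origin (TCP) lies where the fingers leave the gripper's body, on its centre line; the fingertips stand 73 mm ahead of it and the grasp point (between the pads) lies 54 mm ahead of it; z points along the fingers, y is the line along which they close (so a half turn about z gives the same grasp; the last joint's range is limited). The gripper opens to 85 mm and grips with 20 to 120 N. Pads are 22 mm wide; open, the fingers measure 114 mm over their backs; the gripper's body (76 mm by 85 mm) begins 54 mm behind the grasp point. The pads swing forward as they close: fully open they stand 13 mm farther back than shut.
Start: joints at [1.535, 0.255, 0.108, 0, -1.424, -0.285], TCP at [0.173, 0.522, 0.304] pointing down, gripper open.
Joint ranges: [-2.95, 2.95], [-1.21, 1.97], [-1.09, 1.5], [-2.87, 1.71], [-2.94, -0.07], [-3.05, 3.05]. Speed limits (rad/s): [2.57, 2.57, 3.14, 3.14, 3.14, 3.14].

## Interface

Orientations are given as a unit quaternion [w, x, y, z].
In Python, from cell import env gives the robot as it stands.
- The arm moves only by the tool apply_moves, never from a script. Its argument "rows" is a list of rows, each an object with "travel": the shift along the tool's x, y, z in m, a list of three; "turn": the turn, a rotation vector about the tool's x, y, z in degrees, a list of three. A call has 1 to 12 rows; each row shifts and turns the commanded pose from where the row before left it, along the tool's axes as they then stand; what a row does not reach is not made up. A row lasts 1/12 s, in which the tool goes at most 41.7 mm and 7.16 degrees, less where a joint would pass 70% of its speed; a pose out of reach is approached as far as the arm can. A call is refused whole if a number of a shift passes 0.0417 or a number of a turn 7.16, either way. A call with a gripper value outside its range is refused whole. "hand" is the finger opening in m, from 0 to 0.0854, set as the call begins (left out, the last holds). The fingers move at their own pace and stop on an object; "newtons" is the grip in N (left out, the last holds). Time passes only in rows, so rows that do not move let the fingers close. It gives the time, the measured TCP pose, the force, the opening and the grip force at its end, in the units of the state.
- env.state(): the state, without advancing time (a new reading comes with each control period).
- env.get_image(name): name is "scene" or "top" or "wrist"; returns the picture (384x512x3 uint8, red, green, blue); there is no depth.
- env.get_calibration(name): a dict with "vertical_fov" (degrees; the focal length in pixels is half the picture's height over the tangent of half this angle, whatever the lens; pixels are square), "cx", "cy" (the principal point, pixels), "R" (3x3) and "t" (3): a world point X has camera coordinates R X + t. Camera axes: x right, y down, z forward; pixel columns grow to the right and rows downward; lengths in m; the calibration is good to about 2 mm. The wrist camera is an equidistant fisheye: a pixel r from the principal point sees the ray r / f radians off the axis. A picture is of the moment at which its call begins: read the wrist's pose just before it. get_calibration takes no time and is no camera call; for the wrist camera it gives the pose at the moment of the call.
- env.finish_job(): hands the job in; it is judged then, once.
The state is a dict: "time": time; "qpos": joint angles; "dq": joint speeds; "joint_efforts": joint torques, N m; "tool_pos": TCP position; "tool_rot": TCP orientation; "wrist_force": force on the tool from outside, world axes, zero at the start; "wrist_torque": the same for the moment, N m; "grip_width": finger opening in m; "grasp_force": force on a finger pad.
Only numpy, scipy, OpenCV 4.12 (cv2) and the standard library are available. Lean on these libraries where they do the work, as an engineer would, in place of code of your own. Each camera call takes 0.05 s, during which the arm holds its last target. There are 200 camera calls.

## Working session

There is one attempt and no reset: what is moved stays moved. The work goes in short steps, Python scripts to look and compute and a tool call to move; the robot and the scene stay as the last step left them, time stands still between calls to the robot, and variables do not carry over. Pictures are saved under pics/ and viewed, at most 10 in all, crops included, and the job is handed in when it is done.

Besides the shell and the picture viewer there is one more tool, called after ">>>" as a command line: name --argument value ..., lists and objects as JSON in quotes. apply_moves: Moves the arm, as the interface text tells. Its arguments: {"type":"object","properties":{"rows":{"type":"array"},"hand":{"type":"number"},"newtons":{"type":"number"}},"required":["rows"]}

```bash
mkdir -p pics; ls
cat > h.py <<'E'
import numpy as np, cv2
from cell import env
def snap(n,f):
    c=env.get_calibration(n); im=env.get_image(n); cv2.imwrite('pics/'+f,cv2.cvtColor(im,cv2.COLOR_RGB2BGR)); return c,im
def ray(n,c,uv,H=384):
    f=H/2/np.tan(np.radians(c['vertical_fov'])/2); d=np.array([(uv[0]-c['cx'])/f,(uv[1]-c['cy'])/f])
    if n=='wrist':
        r=np.hypot(*d); v=np.array([*(d/r*np.sin(r) if r>0 else d),np.cos(r)])
    else: v=np.array([*d,1.])
    R=np.array(c['R']);t=np.array(c['t']); return -R.T@t, R.T@v
def atz(n,c,uv,z):
    o,d=ray(n,c,uv); return o+d*(z-o[2])/d[2]
E
python3 - <<'E'
from h import *
import pickle
cal={}
for n in('top','scene','wrist'):
    c,im=snap(n,n+'0.png'); cal[n]=c; print(n,c)
pickle.dump(cal,open('cal0.pkl','wb'))
a=[cv2.imread(f'pics/{n}0.png') for n in('top','scene')]
s=env.state(); print(s['time'],s['tool_pos'],s['tool_rot'],s['wrist_force'])
E
```

```text
pics
top {'vertical_fov': 42.982973574810714, 'cx': 257.89151930481825, 'cy': 187.3753577649496, 'R': array([[-0.02055263, -0.99959465,  0.01970107],
       [-0.99175532,  0.01789055, -0.12689092],
       [ 0.12648702, -0.02214658, -0.99172101]]), 't': array([0.05790318, 0.61039169, 1.2134778 ])}
scene {'vertical_fov': 45.57403057218248, 'cx': 255.7151616659655, 'cy': 188.30309786440228, 'R': array([[ 0.57482923,  0.81825766, -0.00507634],
       [ 0.47928683, -0.34171609, -0.80840228],
       [-0.66321602,  0.46226024, -0.58860851]]), 't': array([-0.38934683, -0.19984994,  1.70287577])}
wrist {'vertical_fov': 65.70646984690485, 'cx': 261.4212256275201, 'cy': 190.93097800397769, 'R': array([[-0.3152989 , -0.94899072,  0.00179184],
       [-0.91228773,  0.30362343,  0.27485253],
       [-0.26137654,  0.08502603, -0.96148473]]), 't': array([ 0.54802776, -0.03558753,  0.37846376])}
0.15 [0.173304   0.52171043 0.3032005 ] [ 7.19536535e-04  9.87156502e-01 -1.59754550e-01 -7.89893893e-05] [ 0.37812639 -0.27654556 -0.59004676]
```

View pics/top0.png

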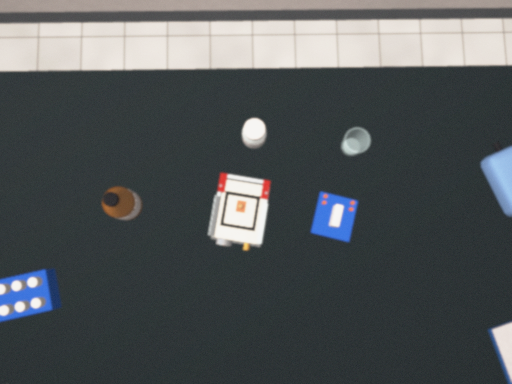

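View pics/scene0.png

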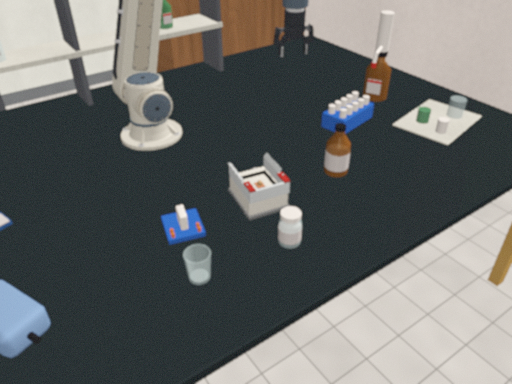

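Run:
```python
import cv2,numpy as np
a=cv2.imread('pics/top0.png')[160:260,195:370]
b=cv2.imread('pics/scene0.png')[140:260,150:310]
A=cv2.resize(a,(788,450),interpolation=3)
cv2.imwrite('pics/c0.png',A)
```

```text
(no output)
```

View pics/c0.png

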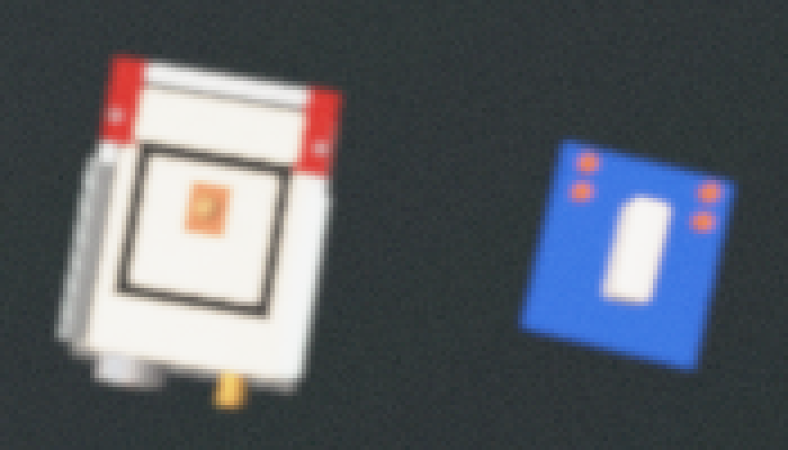

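```bash
cat > m.py <<'E'
from h import *
import pickle
c=pickle.load(open('cal0.pkl','rb'))['top']
P=lambda u,v,z: atz('top',c,(195+u/4.503,160+v/4.5),z)
k=np.array([P(*p,.014) for p in[(565,140),(737,182),(696,370),(520,327)]])
print('cover',k.mean(0),[np.linalg.norm(k[i]-k[i-1]) for i in range(4)])
d=(k[2]+k[3]-k[0]-k[1]); print('cover x yaw',np.degrees(np.arctan2(d[1],d[0])))
h=np.array([P(*p,.06) for p in[(625,198),(672,203),(652,302),(602,298)]])
d=h[2]+h[3]-h[0]-h[1]; print('handle',h.mean(0),np.degrees(np.arctan2(d[1],d[0])),np.linalg.norm(d)/2)
s=np.array([P(*p,.068) for p in[(145,145),(290,168),(268,315),(120,290)]])
d=s[0]+s[1]-s[2]-s[3]; print('seal',s.mean(0),np.degrees(np.arctan2(d[1],d[0])),[np.linalg.norm(s[i]-s[i-1]) for i in range(4)])
l=np.array([P(112,55,.104),P(343,90,.104),P(102,140,.104),P(332,174,.104)])
print('lips',l, l.mean(0)); d=l[1]-l[0];print('lip line yaw+90',np.degrees(np.arctan2(d[1],d[0]))+90,np.linalg.norm(d))
d=l[0]-l[2];print(np.degrees(np.arctan2(d[1],d[0])))
print('pin',P(207,207,.076))
c2=pickle.load(open('cal0.pkl','rb'))['top']
print('amber',atz('top',c2,(130,207),0),'jar',atz('top',c2,(254,132),.1),'beaker',atz('top',c2,(350,148),0))
E
python3 m.py
```

```text
cover [ 0.53441295 -0.1532971   0.014     ] [np.float64(0.11204398629587344), np.float64(0.10284746222466243), np.float64(0.11194906843993853), np.float64(0.10406328433282905)]
cover x yaw 164.79477661916786
handle [ 0.53366224 -0.14972533  0.06      ] 165.48999212850762 0.05713556066239476
seal [0.54929929 0.0907663  0.068     ] -10.042895033210351 [np.float64(0.08148380018466153), np.float64(0.08148963158047304), np.float64(0.08230940528648595), np.float64(0.08259654583620916)]
lips [[0.64191343 0.13947486 0.104     ]
 [0.62055261 0.01483711 0.104     ]
 [0.59564745 0.1453468  0.104     ]
 [0.5749434  0.02186287 0.104     ]] [0.60826422 0.08038041 0.104     ]
lip line yaw+90 -9.725057097227904 0.1264549436717807
-7.233140666606208
pin [0.56087625 0.08979766 0.076     ]
amber [0.57051673 0.38130251 0.        ] jar [0.7418493  0.05428022 0.1       ] beaker [ 0.71834936 -0.20417307  0.        ]
```

```bash
cat >> h.py <<'E'
from scipy.spatial.transform import Rotation as Ro
def rot(s=None):
    q=(s or env.state())['tool_rot']; return Ro.from_quat([q[1],q[2],q[3],q[0]])
def need(p,yaw):
    s=env.state(); R=rot(s); G=Ro.from_euler('z',yaw,degrees=True)*Ro.from_quat([1,0,0,0])
    rv=(R.inv()*G).as_rotvec(degrees=True)
    d=R.inv().apply(np.array(p)-s['tool_pos'])
    print('travel mm',(d*1e3).round(1),'turn',rv.round(2),'rows>=',np.linalg.norm(d)/.0417,'|',s['time'],s['tool_pos'].round(4),s['wrist_force'].round(1))
E
python3 - <<'E'
from h import *
need([.534,-.151,.22],-14.8)
E
```

```text
travel mm [554.5 524.5  84. ] turn [ 0.08 -0.   -3.59] rows>= 18.413194811229893 | 0.15 [0.1733 0.5217 0.3032] [ 0.4 -0.3 -0.6]
```

>>> apply_moves --rows '[{"travel": [0.0277, 0.0262, 0], "turn": [0, 0, 0]}, {"travel": [0.0277, 0.0262, 0], "turn": [0, 0, 0]}, {"travel": [0.0277, 0.0262, 0], "turn": [0, 0, 0]}, {"travel": [0.0277, 0.0262, 0], "turn": [0, 0, 0]}, {"travel": [0.0277, 0.0262, 0], "turn": [0, 0, 0]}, {"travel": [0.0277, 0.0262, 0], "turn": [0, 0, 0]}, {"travel": [0.0277, 0.0262, 0], "turn": [0, 0, 0]}, {"travel": [0.0277, 0.0262, 0], "turn": [0, 0, 0]}, {"travel": [0.0277, 0.0262, 0], "turn": [0, 0, 0]}, {"travel": [0.0277, 0.0262, 0], "turn": [0, 0, 0]}, {"travel": [0.0277, 0.0262, 0], "turn": [0, 0, 0]}, {"travel": [0.0277, 0.0262, 0], "turn": [0, 0, 0]}]' --hand 0.085

```text
time: 1.15
tool_pos: [0.3899, 0.1169, 0.3039]
tool_rot: [-0.0, 0.987, -0.16, 0.0]
wrist_force: [1.1, 0.2, -1.1]
grip_width: 0.0851
grasp_force: 0.0
```

>>> apply_moves --rows '[{"travel": [0.0277, 0.0262, 0.0105], "turn": [0, 0, 0]}, {"travel": [0.0277, 0.0262, 0.0105], "turn": [0, 0, 0]}, {"travel": [0.0277, 0.0262, 0.0105], "turn": [0, 0, 0]}, {"travel": [0.0277, 0.0262, 0.0105], "turn": [0, 0, 0]}, {"travel": [0.0277, 0.0262, 0.0105], "turn": [0, 0, 0]}, {"travel": [0.0277, 0.0262, 0.0105], "turn": [0, 0, 0]}, {"travel": [0.0277, 0.0262, 0.0105], "turn": [0, 0, 0]}, {"travel": [0.0277, 0.0262, 0.0105], "turn": [0, 0, 0]}, {"travel": [0, 0, 0], "turn": [0, 0, -3.6]}, {"travel": [0, 0, 0], "turn": [0, 0, 0]}]'

```text
time: 1.98
tool_pos: [0.5337, -0.1517, 0.2179]
tool_rot: [0.0, 0.992, -0.129, -0.002]
wrist_force: [0.9, 1.0, 0.4]
grip_width: 0.0847
grasp_force: 0.0
```

Run:
```python
from h import *
import pickle
c,im=snap('wrist','w1.png'); pickle.dump(c,open('calw1.pkl','wb'))
cv2.imwrite('pics/w1b.png',cv2.resize(cv2.imread('pics/w1.png'),(768,576),interpolation=3))
need([.534,-.151,.22],-14.8); print(env.state()['qpos'].round(2))
```

```text
travel mm [ 0.4  0.3 -1.1] turn [ 0.02  0.11 -0.13] rows>= 0.028080495356888495 | 2.0333 [ 0.5337 -0.1506  0.2189] [0.5 0.8 0.4]
[ 0.01  0.3  -0.04 -0.   -1.23  1.3 ]
```

View pics/w1b.png

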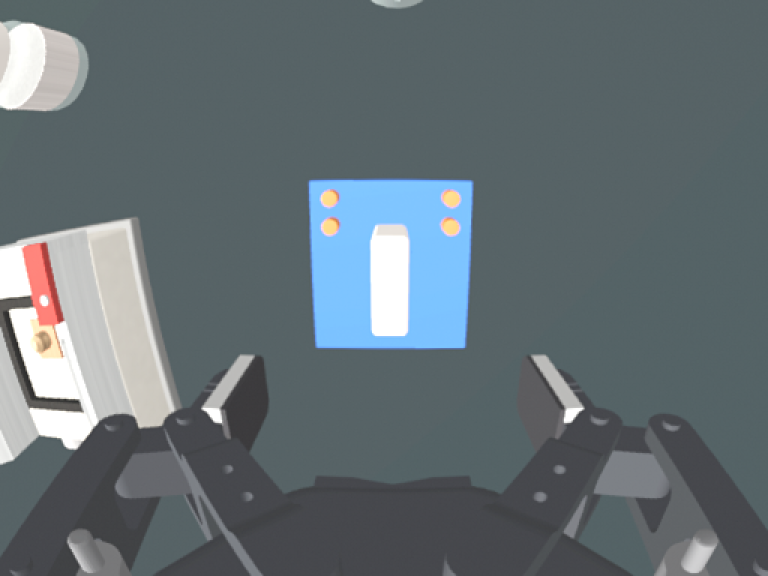

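Run:
```python
from h import *
import pickle
c=pickle.load(open('calw1.pkl','rb'))
for z,pts in((.06,[(373,236),(408,236),(408,335),(372,335)]),(.014,[(310,181),(472,181),(466,348),(316,348)])):
    k=np.array([atz('wrist',c,(p[0]/1.5,p[1]/1.5),z) for p in pts]); d=k[2]+k[3]-k[0]-k[1]
    print(k.mean(0),np.degrees(np.arctan2(d[1],d[0])),[round(np.linalg.norm(k[i]-k[i-1]),4) for i in range(4)])
need([.534,-.151,.092],-14.8)
```

```text
[ 0.53731113 -0.15292456  0.06      ] 164.80786660855262 [np.float64(0.0549), np.float64(0.0181), np.float64(0.0549), np.float64(0.0198)]
[ 0.53634421 -0.15298471  0.014     ] 165.11759778729956 [np.float64(0.1107), np.float64(0.0995), np.float64(0.1107), np.float64(0.1013)]
travel mm [  0.7   0.2 126.9] turn [ 0.02  0.11 -0.13] rows>= 3.044049551724599 | 2.0333 [ 0.5337 -0.1506  0.2189] [0.5 0.8 0.4]
```

>>> apply_moves --rows '[{"travel": [0.0027, 0.0012, 0.03], "turn": [0, 0, 0]}, {"travel": [0, 0, 0.036], "turn": [0, 0, 0]}, {"travel": [0, 0, 0.03], "turn": [0, 0, 0]}, {"travel": [0, 0, 0.02], "turn": [0, 0, 0]}, {"travel": [0, 0, 0.01], "turn": [0, 0, 0]}, {"travel": [0, 0, 0], "turn": [0, 0, 0]}, {"travel": [0, 0, 0], "turn": [0, 0, 0]}]'

```text
time: 2.62
tool_pos: [0.5368, -0.1513, 0.0951]
tool_rot: [0.0, 0.992, -0.128, 0.001]
wrist_force: [-0.2, 0.7, 1.3]
grip_width: 0.0848
grasp_force: 0.0
```

>>> apply_moves --rows '[{"travel": [0, 0, 0], "turn": [0, 0, 0]}, {"travel": [0, 0, 0], "turn": [0, 0, 0]}, {"travel": [0, 0, 0], "turn": [0, 0, 0]}, {"travel": [0, 0, 0], "turn": [0, 0, 0]}, {"travel": [0, 0, 0], "turn": [0, 0, 0]}, {"travel": [0, 0, 0], "turn": [0, 0, 0]}, {"travel": [0, 0, 0], "turn": [0, 0, 0]}, {"travel": [0, 0, 0], "turn": [0, 0, 0]}, {"travel": [0, 0, 0], "turn": [0, 0, 0]}, {"travel": [0, 0, 0], "turn": [0, 0, 0]}]' --hand 0 --newtons 80

```text
time: 3.45
tool_pos: [0.5366, -0.1519, 0.0945]
tool_rot: [0.0, 0.992, -0.129, 0.001]
wrist_force: [-0.1, 1.3, 5.0]
grip_width: 0.0194
grasp_force: 78.7
```

>>> apply_moves --rows '[{"travel": [0, 0, -0.01], "turn": [0, 0, 0]}, {"travel": [0, 0, -0.02], "turn": [0, 0, 0]}, {"travel": [0, 0, -0.03], "turn": [0, 0, 0]}, {"travel": [0, 0, -0.03], "turn": [0, 0, 0]}, {"travel": [0, 0, -0.03], "turn": [0, 0, 0]}, {"travel": [0, 0, -0.02], "turn": [0, 0, 0]}, {"travel": [0, 0, -0.01], "turn": [0, 0, 0]}, {"travel": [-0.01, -0.0125, 0], "turn": [0, 0, -1]}]'

```text
time: 4.12
tool_pos: [0.5309, -0.1386, 0.246]
tool_rot: [0.0, 0.993, -0.121, 0.002]
wrist_force: [0.5, -0.2, -2.9]
grip_width: 0.0192
grasp_force: 78.2
```

>>> apply_moves --rows '[{"travel": [-0.02, -0.025, 0], "turn": [0, 0, 0]}, {"travel": [-0.02, -0.025, 0], "turn": [0, 0, 0]}, {"travel": [-0.02, -0.025, 0], "turn": [0, 0, 0]}, {"travel": [-0.02, -0.025, 0], "turn": [0, 0, 0]}, {"travel": [-0.02, -0.025, 0], "turn": [0, 0, 0]}, {"travel": [-0.02, -0.025, 0], "turn": [0, 0, 0]}, {"travel": [-0.02, -0.025, 0], "turn": [0, 0, 0]}, {"travel": [-0.02, -0.025, 0], "turn": [0, 0, 0]}, {"travel": [-0.01, -0.013, 0], "turn": [0, 0, -4]}, {"travel": [0, 0, 0], "turn": [0, 0, 0]}, {"travel": [0, 0, 0], "turn": [0, 0, 0]}]'

```text
time: 5.03
tool_pos: [0.4145, 0.1106, 0.2431]
tool_rot: [0.0, 0.996, -0.084, -0.001]
wrist_force: [0.2, -0.3, -1.7]
grip_width: 0.0193
grasp_force: 78.5
```

Run:
```python
from h import *
import pickle
c,im=snap('wrist','w2.png'); pickle.dump(c,open('calw2.pkl','wb'))
cv2.imwrite('pics/w2b.png',cv2.resize(cv2.imread('pics/w2.png'),(768,576),interpolation=3))
need([.421,.113,.245],-10); s=env.state(); print(s['qpos'].round(2),s['grip_width'],s['grasp_force'])
```

```text
travel mm [ 5.6 -4.  -1.8] turn [0.06 0.08 0.23] rows>= 0.1694749975117988 | 5.0833 [0.4149 0.11   0.2432] [ 0.9  0.1 -1.3]
[ 0.63  0.05 -0.3  -0.   -1.23  0.77] 0.019160726745177617 78.4806776046753
```

View pics/w2b.png

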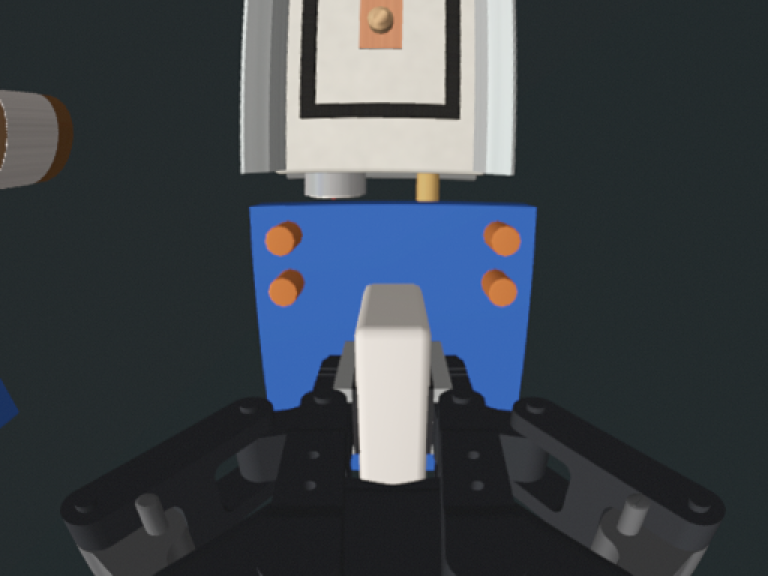

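Run:
```python
from h import *
import pickle
c=pickle.load(open('calw2.pkl','rb')); P=lambda u,v,z: atz('wrist',c,(u/1.5,v/1.5),z)
a,b=P(300,117,.068),P(460,118.5,.068); print('frame',a,b,np.linalg.norm(a-b),np.degrees(np.arctan2(*(a-b)[1::-1]))-90, 'ctr from it',(a+b)/2)
yaw=np.degrees(np.arctan2(*(a-b)[1::-1]))-90
l=P(241,172,.108);r=P(514,174,.108);print('flare',l,r,np.linalg.norm(l-r),np.degrees(np.arctan2(*(l-r)[1::-1]))-90)
for y in(-9.0,-9.8,-10.3):
    u=np.array([np.cos(np.radians(y)),np.sin(np.radians(y)),0]); print(y,'ctr from frame',(a+b)/2+.044*u,'from flare',(l+r)/2+.073*u)
p=P(379,17,.075);print('pin',p)
u=np.array([np.cos(np.radians(-9.7)),np.sin(np.radians(-9.7)),0]);
print('pin from frame edge-44mm:',(p-(a+b)/2)@u-.044, 'from mouth:',(p-(l+r)/2)@u-.073, 'lat', (p-(a+b)/2)@[-u[1],u[0],0])
# edges of frame sides
for q in((300,117,317,5),(460,118,457,5)):
    d=P(q[2],q[3],.068)-P(q[0],q[1],.068);print('side yaw',np.degrees(np.arctan2(d[1],d[0])))
# cover held: front corners on top plate
s=env.state();zt=s['tool_pos'][2]-.0945+.014
k=[P(250,208,zt),P(536,208,zt)];d=k[0]-k[1];m=(k[0]+k[1])/2
print('held',np.linalg.norm(d),np.degrees(np.arctan2(d[1],d[0]))-90,'tool yaw',np.degrees(np.arctan2(*rot(s).as_matrix()[1::-1,0])),'mid rel tool in tool axes',rot(s).inv().apply(m-s['tool_pos']))
```

```text
frame [0.51691224 0.14274307 0.068     ] [0.50085929 0.05718669 0.068     ] 0.08704935557433516 -10.626852755758662 ctr from it [0.50888577 0.09996488 0.068     ]
flare [0.49231776 0.1682372  0.108     ] [0.46914118 0.04243434 0.108     ] 0.12791995367372158 -10.43851492137722
-9.0 ctr from frame [0.55234405 0.09308176 0.068     ] from flare [0.55283072 0.09391605 0.108     ]
-9.8 ctr from frame [0.55224371 0.09247566 0.068     ] from flare [0.55266425 0.09291048 0.108     ]
-10.3 ctr from frame [0.55217671 0.09209758 0.068     ] from flare [0.55255308 0.09228321 0.108     ]
pin [0.56288861 0.09097782 0.075     ]
pin from frame edge-44mm: 0.010745017648341973 from mouth: 0.010403716152289286 lat 0.00024033136081703932
side yaw -17.390821191480295
side yaw -8.712653886237932
held 0.09947274410462986 -9.673381265163556 tool yaw -9.774329507060163 mid rel tool in tool axes [0.05470166 0.00089607 0.08042047]
```

>>> apply_moves --rows '[{"travel": [0, 0, 0], "turn": [0, 0, 3]}, {"travel": [0, 0, 0], "turn": [0, 0, 7.1]}, {"travel": [0, 0, 0], "turn": [0, 0, 7.1]}, {"travel": [0, 0, 0], "turn": [0, 0, 7.1]}, {"travel": [0, 0, 0], "turn": [0, 0, 7.1]}, {"travel": [0, 0, 0], "turn": [0, 0, 7.1]}, {"travel": [0, 0, 0], "turn": [0, 0, 7.1]}, {"travel": [0, 0, 0], "turn": [0, 0, 7.1]}, {"travel": [0, 0, 0], "turn": [0, 0, 7.1]}, {"travel": [0, 0, 0], "turn": [0, 0, 7.1]}, {"travel": [0, 0, 0], "turn": [0, 0, 7.1]}, {"travel": [0, 0, 0], "turn": [0, 0, 7.1]}]'

```text
time: 6.08
tool_pos: [0.4155, 0.1091, 0.2433]
tool_rot: [-0.001, -0.699, 0.716, 0.0]
wrist_force: [-0.9, -0.1, -1.7]
grip_width: 0.0193
grasp_force: 78.5
```

>>> apply_moves --rows '[{"travel": [0, 0, 0], "turn": [0, 0, 7.1]}, {"travel": [0, 0, 0], "turn": [0, 0, 7.1]}, {"travel": [0, 0, 0], "turn": [0, 0, 7.1]}, {"travel": [0, 0, 0], "turn": [0, 0, 7.1]}, {"travel": [0, 0, 0], "turn": [0, 0, 7.1]}, {"travel": [0, 0, 0], "turn": [0, 0, 7.1]}, {"travel": [0, 0, 0], "turn": [0, 0, 7.1]}, {"travel": [0, 0, 0], "turn": [0, 0, 7.1]}, {"travel": [0, 0, 0], "turn": [0, 0, 7.1]}, {"travel": [0, 0, 0], "turn": [0, 0, 7.1]}, {"travel": [0, 0, 0], "turn": [0, 0, 7.1]}, {"travel": [0, 0, 0], "turn": [0, 0, 7.1]}]'

```text
time: 7.08
tool_pos: [0.4154, 0.1091, 0.2433]
tool_rot: [-0.001, -0.03, 1.0, -0.0]
wrist_force: [0.2, 0.9, -2.2]
grip_width: 0.0195
grasp_force: 78.5
```

>>> apply_moves --rows '[{"travel": [0, 0, 0], "turn": [0, 0, 7.1]}, {"travel": [0, 0, 0], "turn": [0, 0, 7.1]}, {"travel": [0, 0, 0], "turn": [0, 0, 0]}, {"travel": [0, 0, 0], "turn": [0, 0, 0]}]'

```text
time: 7.42
tool_pos: [0.4154, 0.1094, 0.2435]
tool_rot: [-0.0, 0.089, 0.996, -0.0]
wrist_force: [-0.4, 0.7, -2.0]
grip_width: 0.0194
grasp_force: 78.5
```

Run:
```python
from h import *
need([.5208,.0981,.22],-190.3); s=env.state(); print(s['qpos'].round(2),s['grip_width'],s['grasp_force'])
```

```text
travel mm [-105.7    7.6   23.4] turn [-0.04 -0.05  0.13] rows>= 2.6030325224444297 | 7.4167 [0.4154 0.1094 0.2435] [-0.4  0.7 -2. ]
[ 0.62  0.05 -0.3  -0.   -1.23 -2.37] 0.019389527398588343 78.5064697265625
```

>>> apply_moves --rows '[{"travel": [-0.015, 0.0012, 0], "turn": [0, 0, 0]}, {"travel": [-0.025, 0.002, 0], "turn": [0, 0, 0]}, {"travel": [-0.03, 0.002, 0.0], "turn": [0, 0, 0]}, {"travel": [-0.02, 0.0014, 0.015], "turn": [0, 0, 0]}, {"travel": [-0.0157, 0.001, 0.015], "turn": [0, 0, 0]}, {"travel": [0, 0, 0], "turn": [0, 0, 0]}, {"travel": [0, 0, 0], "turn": [0, 0, 0]}]'

```text
time: 8.0
tool_pos: [0.5207, 0.0979, 0.2122]
tool_rot: [-0.002, 0.089, 0.996, -0.001]
wrist_force: [0.5, 0.3, -2.2]
grip_width: 0.0191
grasp_force: 78.5
```

Run:
```python
from h import *
import pickle
c,im=snap('wrist','w3.png'); pickle.dump(c,open('calw3.pkl','wb'))
cv2.imwrite('pics/w3b.png',cv2.resize(cv2.imread('pics/w3.png'),(768,576),interpolation=3))
need([.5208,.0981,.176],-190.3)
```

```text
travel mm [-0.2 -0.1 37.4] turn [-0.06 -0.07  0.1 ] rows>= 0.8965633124744431 | 8.05 [0.5207 0.0982 0.2134] [-0.3  0.1 -1.5]
```

View pics/w3b.png

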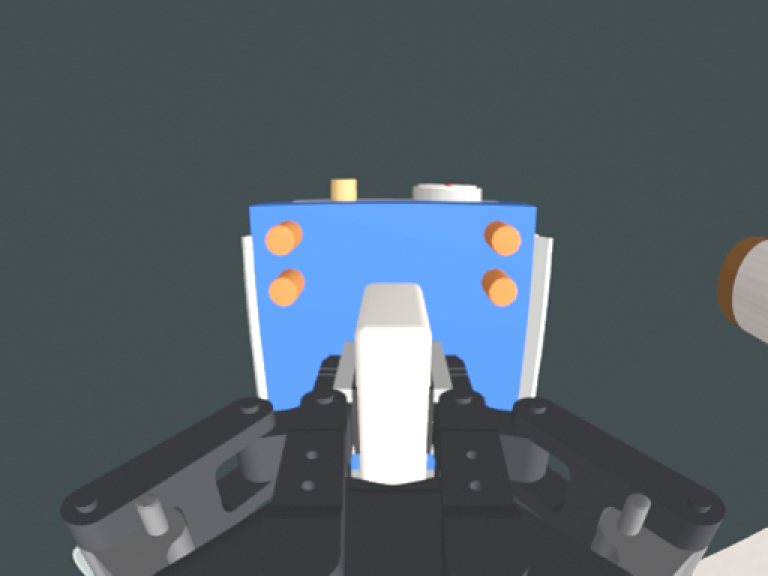

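Run:
```python
from h import *
import pickle
c=pickle.load(open('calw3.pkl','rb')); P=lambda u,v,z: atz('wrist',c,(u/1.5,v/1.5),z)
s=env.state(); R=rot(s); T=lambda p:R.inv().apply(p-s['tool_pos'])*1e3
l,r=P(243,237,.108),P(552,238,.108); print('flare',T(l),T(r),np.linalg.norm(l-r),(T(l)+T(r))/2)
zt=s['tool_pos'][2]-.0945+.014
k=[P(250,206,zt),P(536,206,zt)];print('cover',T(k[0]),T(k[1]),(T(k[0])+T(k[1]))/2)
```

```text
flare [ 41.04806771 -62.67658761 105.50196617] [ 40.78189296  64.32208511 105.36432623] 0.12699902624421525 [ 40.91498034   0.82274875 105.4331462 ]
cover [ 55.91543    -50.64101325  80.61991395] [55.94854178 48.20570745 80.51306437] [55.93198589 -1.2176529  80.56648916]
```

>>> apply_moves --rows '[{"travel": [0, 0.0015, 0], "turn": [0, 0, 0]}, {"travel": [0, 0, 0.008], "turn": [0, 0, 0]}, {"travel": [0, 0, 0.008], "turn": [0, 0, 0]}, {"travel": [0, 0, 0.008], "turn": [0, 0, 0]}, {"travel": [0, 0, 0.005], "turn": [0, 0, 0]}, {"travel": [0, 0, 0.005], "turn": [0, 0, 0]}, {"travel": [0, 0, 0.004], "turn": [0, 0, 0]}, {"travel": [0, 0, 0], "turn": [0, 0, 0]}, {"travel": [0, 0, 0], "turn": [0, 0, 0]}]'

```text
time: 8.8
tool_pos: [0.521, 0.1002, 0.1757]
tool_rot: [-0.0, 0.09, 0.996, -0.0]
wrist_force: [0.1, -0.3, -2.4]
grip_width: 0.0193
grasp_force: 78.5
```

>>> apply_moves --rows '[{"travel": [0, 0, 0.002], "turn": [0, 0, 0]}, {"travel": [-0.006, 0, 0], "turn": [0, 0, 0]}, {"travel": [-0.006, 0, 0], "turn": [0, 0, 0]}, {"travel": [-0.006, 0, 0], "turn": [0, 0, 0]}, {"travel": [-0.006, 0, 0], "turn": [0, 0, 0]}, {"travel": [-0.005, 0, 0], "turn": [0, 0, 0]}, {"travel": [0, 0, 0], "turn": [0, 0, 0]}]'

```text
time: 9.38
tool_pos: [0.5506, 0.0948, 0.1737]
tool_rot: [0.0, 0.09, 0.996, -0.0]
wrist_force: [0.7, 0.5, -1.8]
grip_width: 0.0192
grasp_force: 78.5
```

>>> apply_moves --rows '[{"travel": [-0.005, 0, 0], "turn": [0, 0, 0]}, {"travel": [-0.004, 0, 0], "turn": [0, 0, 0]}, {"travel": [-0.003, 0, 0], "turn": [0, 0, 0]}, {"travel": [0, 0, 0.002], "turn": [0, 0, 0]}, {"travel": [0, 0, 0.002], "turn": [0, 0, 0]}, {"travel": [0, 0, 0.001], "turn": [0, 0, 0]}, {"travel": [0, 0, 0.001], "turn": [0, 0, 0]}, {"travel": [0, 0, 0], "turn": [0, 0, 0]}, {"travel": [0, 0, 0], "turn": [0, 0, 0]}]'

```text
time: 10.13
tool_pos: [0.5617, 0.0929, 0.1683]
tool_rot: [0.001, 0.089, 0.996, 0.0]
wrist_force: [1.5, -0.9, 0.2]
grip_width: 0.0196
grasp_force: 78.8
```

>>> apply_moves --rows '[{"travel": [0, 0, 0.001], "turn": [0, 0, 0]}, {"travel": [0, 0, 0.001], "turn": [0, 0, 0]}, {"travel": [0, 0, 0.001], "turn": [0, 0, 0]}, {"travel": [0, 0, 0], "turn": [0, 0, 0]}, {"travel": [0, 0, 0], "turn": [0, 0, 0]}]'

```text
time: 10.55
tool_pos: [0.5626, 0.0927, 0.1653]
tool_rot: [0.002, 0.089, 0.996, -0.0]
wrist_force: [5.5, -3.3, 1.6]
grip_width: 0.0191
grasp_force: 78.8
```

>>> apply_moves --rows '[{"travel": [-0.0015, -0.0005, 0], "turn": [0, 0, 0]}, {"travel": [0, 0, 0.0], "turn": [0, 0, 0]}, {"travel": [0, 0, 0.001], "turn": [0, 0, 0]}, {"travel": [0, 0, 0.001], "turn": [0, 0, 0]}, {"travel": [0, 0, 0.001], "turn": [0, 0, 0]}, {"travel": [0, 0, 0], "turn": [0, 0, 0]}, {"travel": [0, 0, 0], "turn": [0, 0, 0]}]'

```text
time: 11.13
tool_pos: [0.5629, 0.0922, 0.1618]
tool_rot: [0.0, 0.09, 0.996, 0.0]
wrist_force: [4.9, -1.2, -1.7]
grip_width: 0.0188
grasp_force: 78.8
```

>>> apply_moves --rows '[{"travel": [-0.0012, 0, 0], "turn": [0, 0, 0]}, {"travel": [0, 0, 0.001], "turn": [0, 0, 0]}, {"travel": [0, 0, 0.001], "turn": [0, 0, 0]}, {"travel": [0, 0, 0.001], "turn": [0, 0, 0]}, {"travel": [0, 0, 0.001], "turn": [0, 0, 0]}, {"travel": [0, 0, 0], "turn": [0, 0, 0]}, {"travel": [0, 0, 0], "turn": [0, 0, 0]}]'

```text
time: 11.72
tool_pos: [0.5634, 0.092, 0.158]
tool_rot: [-0.0, 0.09, 0.996, 0.0]
wrist_force: [-3.8, 1.8, 4.1]
grip_width: 0.019
grasp_force: 79.4
```

>>> apply_moves --rows '[{"travel": [0, 0, 0.001], "turn": [0, 0, 0]}, {"travel": [0, 0, 0.001], "turn": [0, 0, 0]}, {"travel": [0, 0, 0], "turn": [0, 0, 0]}, {"travel": [0, 0, 0], "turn": [0, 0, 0]}]'

```text
time: 12.05
tool_pos: [0.5635, 0.092, 0.1574]
tool_rot: [0.0, 0.089, 0.996, 0.0]
wrist_force: [-7.0, 1.8, 13.8]
grip_width: 0.0188
grasp_force: 80.8
```

>>> apply_moves --rows '[{"travel": [0.0007, 0, 0.001], "turn": [0, 0, 0]}, {"travel": [0, 0, 0], "turn": [0, 0, 0]}, {"travel": [0, 0, 0], "turn": [0, 0, 0]}, {"travel": [0, 0, 0], "turn": [0, 0, 0]}]'

```text
time: 12.38
tool_pos: [0.5634, 0.092, 0.1574]
tool_rot: [0.001, 0.089, 0.996, 0.0]
wrist_force: [-7.6, 0.5, 17.8]
grip_width: 0.0192
grasp_force: 81.3
```

Run:
```python
from h import *
a,_=snap('scene','s4.png'); snap('wrist','w4.png')
b=cv2.resize(cv2.imread('pics/s4.png')[130:270,170:330],(480,420),interpolation=3)
w=cv2.resize(cv2.imread('pics/w4.png'),(320,240)); w=np.vstack([w,np.zeros((180,320,3),np.uint8)])
cv2.imwrite('pics/c4.png',np.hstack([b,w]))
s=env.state();print(s['time'],s['tool_pos'],s['wrist_force'],s['grasp_force'],s['wrist_torque'])
```

```text
12.4833 [0.5633765  0.09204781 0.15739107] [-6.74232581 -0.35008202 16.629786  ] 81.31480693817139 [ 0.22477264  2.67289052 -0.05952436]
```

View pics/c4.png

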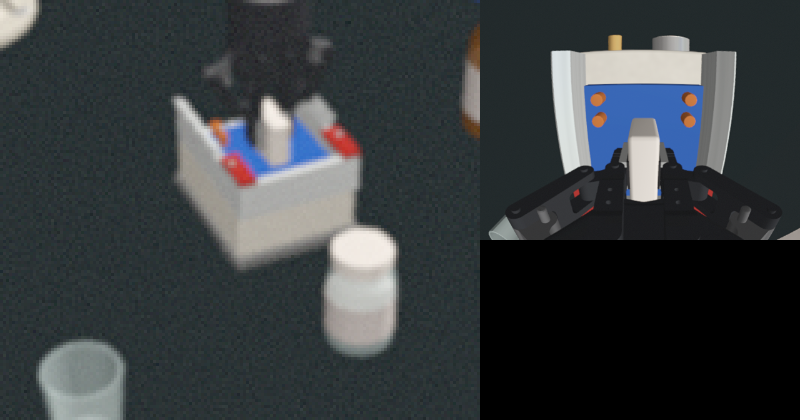

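The blue plate lies flat under both red lips with its ports at the open end. The tool has descended to 62.9 mm above its grasp height, where 63 mm is fully home, and it is pressing with about 17 N. The bottles and the beaker stand untouched.

```bash
python3 -c "
from cell import env
print(env.finish_job())"
```

```text
the job is handed in; nothing more can be done
None
```

The job is handed in: the cover is over the dowel pin under the lips, ports towards the open end, gripped and pressed down with about 17 N at the fully-home height to within my reading error of about 1 mm; the jar and beaker are undisturbed in the last picture, and the arm never went near the amber bottle (mostly out of frame). No verdict came back.

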